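# Show a thread spool to the inspection camera

## Robot

A 6-joint arm with a two-finger parallel gripper is mounted at the origin on the work surface. World frame = base frame: x ahead of the robot, y to its left, z up, the work surface at z = 0. Lengths are in m, angles in rad, forces in N, time in s.
With the tool pointing down it reaches from about 0.25 to 0.725 m from the base axis. Payload 4 kg.
Tool frame: the origin (TCP) lies midway between the tips of the shut fingers; the grasp point (between the pads) lies 19 mm behind it; z points along the fingers, y is the line along which they close (so a half turn about z gives the same grasp; the last joint's range is limited). The gripper opens to 85 mm and grips with 20 to 120 N. Pads are 22 mm wide; open, the fingers measure 114 mm over their backs; the gripper's body (76 mm by 85 mm) begins 54 mm behind the grasp point. The pads swing forward as they close: fully open they stand 13 mm farther back than shut.
Start: joints at [-1.129, 0.241, 0.005, 1.335, 0, 1.571], TCP at [0.214, -0.452, 0.231] pointing down, gripper open.
Joint ranges: [-2.72, 2.72], [-1.05, 1.87], [-1.09, 1.28], [-1.99, 2.15], [-1.42, 1.44], [-3.14, 3.14]. Speed limits (rad/s): [2.79, 2.79, 3.14, 3.14, 3.14, 3.14].

## Interface

Orientations are given as a unit quaternion [x, y, z, w].
In Python, from workcell import get_obs, imaging, workorder gives the robot as it stands.
- The arm moves only by the tool jog_arm, called after "Request:" by a JSON object that holds its "method" and its "body". Schema: {"type":"object","properties":{"rows":{"type":"array","items":{"type":"object","properties":{"rotvec":{"type":"array","items":{"type":"number"},"minItems":3,"maxItems":3},"xyz":{"type":"array","items":{"type":"number"},"minItems":3,"maxItems":3},"aperture":{"type":"number"}},"additionalProperties":false,"required":["aperture"]},"minItems":1,"maxItems":10},"only":{"type":"string"},"quiet":{"type":"boolean"},"lines":{"type":"string"}},"required":["rows"],"additionalProperties":false}. rows is a list of rows, 1 to 10 of them, each an object with the fields rotvec (a list: a rotation vector rx, ry, rz in rad), xyz (a list: dx, dy, dz in m), aperture (the finger opening in m); a field left out counts as zero (the opening has to be given); each row is the pose to reach, as a shift and turn from the pose commanded when the call began, along the tool's axes at that moment; what a row does not reach only later rows make up. A row lasts 1/8 s, in which the tool goes at most 0.0625 m and 0.188 rad, less where a joint would pass 70% of its speed; a pose out of reach is approached as far as the arm can. The fingers move at their own pace and stop on an object; the grip force is fixed at half the most. Time passes only in rows, so rows that do not move let the fingers close. The tool returns the time, the measured TCP pose, the force, the opening and the grip force at its end. only (a regular expression) keeps the lines of the reply that match it, lines (a string "A,B") keeps lines A to B, and quiet returns only ok. Input that does not fit is refused with a message, and nothing moves.
- get_obs(): the state, without advancing time (a new reading comes with each control period).
- imaging.camera(name): name is "side" or "top"; returns (picture, depth): 480x640x3 uint8, red, green, blue; 480x640 float32, m along the optical axis (not along the pixel's ray), 0 where there is no reading.
- imaging.calibration(name): a dict with "mtx" (3x3 intrinsics, pixels), "R" (3x3) and "t" (3): a world point X has camera coordinates R X + t. Camera axes: x right, y down, z forward; pixel columns grow to the right and rows downward; lengths in m; the calibration is good to about 2 mm. A picture is of the moment at which its call begins. calibration takes no time and is no camera call.
- workorder.job_done(): hands the job in; it is judged then, once.
The state is a dict: "clock": time; "joint_pos": joint angles; "joint_vel": joint speeds; "tau": joint torques, N m; "eef_pos": TCP position; "tool_rot": TCP orientation; "ft_force": force on the tool from outside, world axes, zero at the start; "ft_torque": the same for the moment, N m; "grip_width": finger opening in m; "grasp_force": force on a finger pad.
Only numpy, scipy, OpenCV 4.12 (cv2) and the standard library are available. Lean on these libraries where they do the work, as an engineer would, in place of code of your own. Each camera call takes 0.05 s, during which the arm holds its last target. There are 200 camera calls.

## Task

Take the orange thread spool out of the white sorting tray and show its blue label end to the inspection camera: hold it up in the air with the blue end 8 cm in front of the lens, in the middle of the lens's view, the spool in line with the way the lens looks (it looks slantwise down), so that the lens sees that end squarely. Finish while holding the spool still in the gripper like that: do not put it down or let go. Do not touch the camera or its stand, and leave the other spools and the other things where they are.

Things in the scene. Friction and masses are not known exactly. Their poses are not given: they have to be found in the camera images.
- orange_spool: orange thread spool lying in one of the tray's four sections (which one varies): wound cylinder 34 mm in diameter, 60 mm long, with a 22 mm thick core stub 10 mm long at each end (80 mm overall), blue (label end) at +x, white at -x. Origin at its centre, x along its axis to the blue end. 40 to 85 g, any yaw, free to roll; grip it across the wound part
- orange_spool_label (a point): centre of the flat blue end face of the orange spool, 40 mm from the spool's centre
- tray: white open sorting tray, fixed, 265 mm (its x) by 280 mm (its y), 30 mm tall, floor and walls 5 mm thick, a divider along the middle each way (as tall as the walls), so four sections of about 125 x 132 mm with one spool each. Origin at the centre of its underside
- camera_head: camera head: grey box 75 x 52 x 52 mm behind a black lens barrel 40 mm in diameter, 30 mm long. Origin at the middle of the front glass, 270 mm above the table; +x runs back into the box. The lens looks along -x, 0.436 rad (25 degrees) below level, roughly to the robot; y is level. A spool shown right has its x along this +x and its blue face at (-80, 0, 0) mm here
- camstand: fixed stand that carries the camera: dark base plate 120 x 100 x 14 mm and an upright post 20 mm in diameter and 350 mm tall, 30 mm behind (+x) the origin. Origin on the table; the lens glass is 100 mm in front of it (-x). Place and yaw vary; the head is rigidly fixed to it
- teal_spool: a light blue-green thread spool like the orange one (same sizes, frame and ends), lying in another section of the tray: leave it
- burgundy_spool: a dark red thread spool like the orange one (same sizes, frame and ends), lying in another section of the tray: leave it
- grey_spool: a grey thread spool like the orange one (same sizes, frame and ends), lying in another section of the tray: leave it
- button_jar: glass jar with a red cap, 60 mm in diameter, 85 mm tall, standing right of the tray; origin under its centre
- pin_dish: blue ceramic bowl 80 mm across, 25 mm tall, right of the tray; origin under its centre
- pincushion: red round pincushion 72 mm across, 37 mm tall, on the left near the robot; origin under its centre
- scissors: scissors with black loops lying flat on the left, 210 mm long, 12 mm high; origin under the pivot, blades towards +x
Mind the look-alikes: they are no part of the job. What is shaped like the orange_spool but purple or yellow is not meant.

How it is judged:
By the outcome, as a careful person would: the job done as asked, in the order asked, and still so for the second after the job is handed in, while the arm keeps its last pose, push and grip.
It also fails if it takes over 38 s, if anything falls off the work surface, if the arm or the gripper's body presses on something with over 40 N, if the wrist force passes 120 N, or if a joint passes its speed limit or range.

## Working session

There is one attempt and no reset: what is moved stays moved. The work goes in short steps, Python scripts to look and compute and a tool call to move; the robot and the scene stay as the last step left them, time stands still between calls to the robot, and variables do not carry over. Pictures are saved under pics/ and viewed, at most 10 in all, crops included, and the job is handed in when it is done.

```bash
mkdir -p pics; ls; python3 - <<'E'
from workcell import get_obs, imaging
import cv2,numpy as np
o=get_obs();print(o['clock'],o['eef_pos'],o['tool_rot'],o['grip_width'])
for n in('top','side'):
    p,d=imaging.camera(n);cv2.imwrite(f'pics/{n}0.png',p[:,:,::-1]);np.save(f'pics/{n}0.npy',d)
    c=imaging.calibration(n);print(n,c['mtx'].tolist(),np.round(c['R'],3).tolist(),c['t'])
E
```

```text
pics
0.0 [ 0.2135275  -0.45141765  0.23041904] [ 9.75702173e-01  2.19098578e-01 -2.24560892e-04 -1.01620369e-03] 0.08530727238172939
top [[544.2405694210363, 0.0, 318.305501737034], [0.0, 544.2405694210363, 233.04585025953762], [0.0, 0.0, 1.0]] [[-0.011, -1.0, -0.004], [-0.976, 0.011, -0.218], [0.218, 0.002, -0.976]] [-0.00256285  0.55545028  1.39830407]
side [[471.2641639874122, 0.0, 315.82120071834817], [0.0, 471.2641639874122, 234.59516683401628], [0.0, 0.0, 1.0]] [[-0.976, -0.218, -0.014], [-0.117, 0.575, -0.81], [0.185, -0.789, -0.586]] [0.51828509 0.19393043 1.2191654 ]
```

View pics/top0.png

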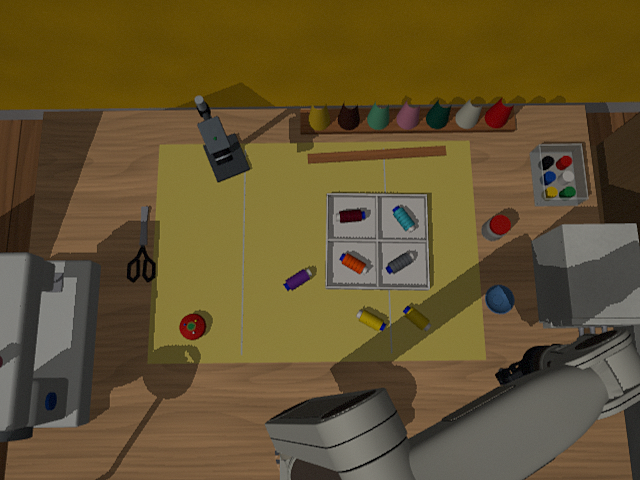

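View pics/side0.png

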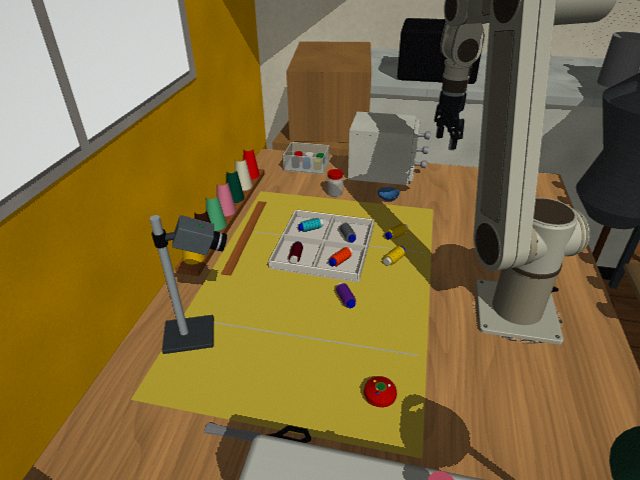

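Candidates in the top picture are orange (353,264), burgundy (351,215), teal (404,218) and grey (401,262) in the tray, with yellow (371,320) and (417,317) and purple (298,280) outside it. I choose orange at (353,264), in the near-left section of the tray. The camera stand is at about (222,150) in the top picture and (190,290) in the side picture. Next is a close crop of both.

```bash
python3 - <<'E'
import cv2,numpy as np
t=cv2.imread('pics/top0.png');s=cv2.imread('pics/side0.png')
a=cv2.resize(t[240:290,325:385],(360,300),interpolation=cv2.INTER_CUBIC)
b=cv2.resize(t[90:190,190:260],(420,600),interpolation=cv2.INTER_CUBIC)
c=cv2.resize(s[205:265,140:212+20],(380,248),interpolation=cv2.INTER_CUBIC)
im=np.zeros((600,800,3),np.uint8);im[:300,:360]=a;im[:,380:]=b;im[310:558,:380]=c
im[:,380:]=b
cv2.imwrite('pics/crop1.png',im)
E
```

```text
(no output)
```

View pics/crop1.png

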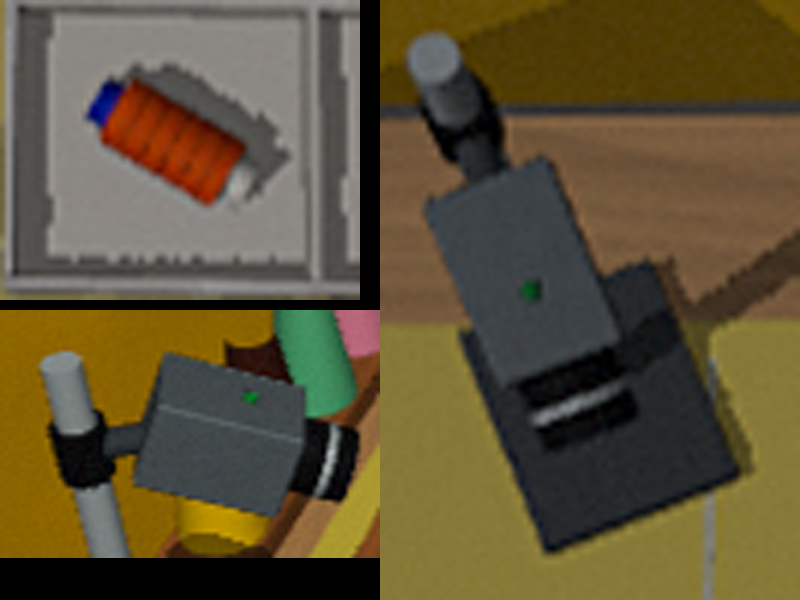

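The crop confirms the orange spool, with its blue end at the upper left (341.3,257.2) and white end at the lower right (365.5,271.3) in the top picture. The plate corners, box corners and post top are clear enough for a pose fit.

```bash
cat > h.py <<'E'
import numpy as np
from scipy.spatial.transform import Rotation as Ro
from scipy.optimize import least_squares
from workcell import get_obs, imaging
C={n:imaging.calibration(n) for n in('top','side')}
def proj(n,X):
    c=C[n];p=(np.atleast_2d(X)@np.array(c['R']).T+np.array(c['t']))@np.array(c['mtx']).T
    return p[:,:2]/p[:,2:]
def onplane(n,uv,z):
    c=C[n];R=np.array(c['R']);o=-R.T@np.array(c['t'])
    r=R.T@np.linalg.inv(c['mtx'])@np.array([*uv,1]);return o+r*(z-o[2])/r[2]
def pix3d(n,d,u,v):
    c=C[n];return np.array(c['R']).T@(np.linalg.inv(c['mtx'])@np.array([u,v,1])*d[v,u]-np.array(c['t']))
Rh=Ro.from_euler('y',-25,degrees=True)   # head in stand frame: +x back and up
def delta(Rt,pt):                        # tool-frame shift/turn from now to target
    o=get_obs();R=Ro.from_quat(o['tool_rot'])
    return (R.inv()*Rt).as_rotvec().round(4), R.inv().apply(pt-np.array(o['eef_pos'])).round(4)
E
python3 - <<'E'
from h import *
top=lambda a:np.array([190+(a[0]-380)/6,90+a[1]/6]); side=lambda a:np.array([140+a[0]*92/380,205+(a[1]-310)*60/248])
pl=[(-60,50),(-60,-50),(60,-50),(60,50)];pt=[(548,552),(740,472),(655,262),(462,335)]
S=[];
for p,q in zip(pl,pt): S.append(('top',np.array([*p,14])/1e3,top(q),0))
bx=[(105,26,26),(105,-26,26),(30,26,26),(30,-26,26)]
for p,q,r in zip(bx,[(428,205),(548,158),(510,385),(620,345)],[(155,405),(168,353),(303,440),(305,388)]):
    X=Rh.apply(np.array(p)/1e3)+[-.1,0,.27]
    S+=[('top',X,top(q),1),('side',X,side(r),1)]
S+=[('top',np.array([.03,0,.35]),top((437,60)),2),('side',np.array([.03,0,.35]),side((66,362)),2)]
def f(v):
    Rz=Ro.from_euler('z',v[2])
    return np.concatenate([proj(n,Rz.apply(X)+[v[0],v[1],0])[0]-q for n,X,q,k in S])
r=least_squares(f,[.7,.2,.4],loss='soft_l1');print(r.x);print(f(r.x).reshape(-1,2).round(1).tolist())
v=r.x
hp=Ro.from_euler('z',v[2]).apply([-.1,0,.27])+[v[0],v[1],0]
R=Ro.from_euler('z',v[2])*Rh
print('lens',hp,'spool ctr tgt',hp+R.apply([-.12,0,0]))
d=np.load('pics/top0.npy')
for n,(u,w) in(('head',(215,139)),):  # box top, compare in head frame z=26
    print(R.inv().apply(pix3d('top',d,u,w)-hp))
b=onplane('top',(341.3,257.2),.022);w=onplane('top',(365.5,271.3),.022)
c=(b+w)/2;print('spool',b,w,c,'len',np.linalg.norm(b-w),'yaw',np.arctan2(*(b-w)[1::-1]))
print('depth ctr',pix3d('top',d,353,264))
E
```

```text
[0.77647247 0.24737864 0.37339898]
[[0.4, 5.1], [1.6, 5.7], [1.2, 4.0], [0.7, 4.1], [-2.4, -1.2], [0.2, -0.8], [-0.8, -1.4], [-0.9, -2.2], [-3.2, 0.1], [0.7, 0.0], [-0.3, -1.2], [0.7, -1.4], [-0.9, -0.7], [-1.3, -0.3]]
lens [0.68336319 0.21090041 0.27      ] spool ctr tgt [0.58210039 0.1712278  0.21928581]
[ 0.05692788 -0.00108982  0.0297127 ]
spool [ 0.4958799 -0.0707481  0.022    ] [ 0.45633619 -0.13558489  0.022     ] [ 0.47610804 -0.10316649  0.022     ] len 0.07594414218003177 yaw 1.0231320331551679
depth ctr [ 0.47397157 -0.10113343  0.03901487]
```

```bash
python3 - <<'E'
from h import *
top=lambda a:np.array([190+(a[0]-380)/6,90+a[1]/6]); side=lambda a:np.array([140+a[0]*92/380,205+(a[1]-310)*60/248])
bx=np.array([(105,26,26),(105,-26,26),(30,26,26),(30,-26,26)])/1e3
qt=[top(q) for q in[(428,205),(548,158),(510,385),(620,345)]];qs=[side(q) for q in[(155,405),(168,353),(303,440),(305,388)]]
def f(v,which='ts',pitch=True):
    X=(Ro.from_euler('z',v[3])*Ro.from_euler('y',-v[4])).apply(bx)+v[:3]
    e=[]
    if 't' in which:e.append(proj('top',X)-qt)
    if 's' in which:e.append(proj('side',X)-qs)
    return np.concatenate(e).ravel()
for wh in('ts','t','s'):
    for free in(0,1):
        g=lambda v:np.concatenate([f(v,wh),[] if free else [200*(v[4]-.436)*50,(v[2]-.27)*1e5]])
        r=least_squares(g,[.68,.21,.27,.37,.436]);print(wh,free,r.x.round(4),f(r.x,wh).round(1).tolist())
P=np.array([onplane('top',top(q),.014) for q in[(548,552),(740,472),(655,262),(462,335)]])
print(P.round(4).tolist(),P.mean(0),[np.arctan2(*(P[3]-P[0])[1::-1]),np.arctan2(*(P[2]-P[1])[1::-1])],np.linalg.norm(P-np.roll(P,1,0),axis=1))
print('post',onplane('top',top((437,60)),.35),onplane('side',side((66,362)),.35))
# depth: fit head to top-face points
d=np.load('pics/top0.npy');r0=np.array([.6834,.2109,.27]);
pts=np.array([pix3d('top',d,u,v) for u in range(195,250) for v in range(110,180) if d[v,u]>0])
R=Ro.from_euler('z',.37)*Rh;L=R.inv().apply(pts-r0)
k=(abs(L[:,1])<.02)&(L[:,0]>.04)&(L[:,0]<.095)&(abs(L[:,2]-.026)<.012);print('box top z',k.sum(),np.median(L[k,2]),np.polyfit(L[k,0],L[k,2],1))
k=(L[:,2]>.018)&(L[:,2]<.04)&(L[:,0]>-.02)&(L[:,0]<.13);print('x range',np.percentile(L[k,0],[0,1,99,100]),'y',np.percentile(L[k,1],[0,2,98,100]))
d=np.load('pics/side0.npy')
pts=np.array([pix3d('side',d,u,v) for u in range(170,232) for v in range(208,262) if d[v,u]>0]);L=R.inv().apply(pts-r0)
k=(abs(L[:,0]-.07)<.03)&(abs(L[:,1])<.02)&(abs(L[:,2]-.026)<.01);print('side: top z',np.median(L[k,2]))
k=(abs(L[:,0]-.07)<.03)&(abs(L[:,2])<.02)&(abs(L[:,1]-.026)<.012);print('side: +y face',np.median(L[k,1]))
k=(abs(L[:,1])<.03)&(abs(L[:,2])<.025);print('side: x min',np.percentile(L[k,0],[0,2,5]),'lab post')
E
```

```text
ts 0 [0.6828 0.2094 0.27   0.3805 0.436 ] [-1.9, -0.8, -0.4, -1.1, -2.6, 0.4, 0.3, -1.1, 0.8, -1.0, -0.5, -2.4, 1.3, -0.4, 1.1, -1.7]
ts 1 [0.6844 0.2079 0.2652 0.3784 0.4265] [-0.7, -0.7, 0.7, -1.0, -1.5, 0.4, 1.3, -1.0, 0.6, 0.7, -0.6, -0.6, 1.0, 1.1, 0.9, -0.3]
t 0 [0.6813 0.2065 0.27   0.385  0.436 ] [-0.8, -0.1, 0.7, -0.5, -1.4, 1.1, 1.5, -0.5]
t 1 [0.7054 0.218  0.2142 0.3853 0.4561] [-0.1, 0.4, 0.5, 0.4, -1.2, 0.2, 0.7, -1.0]
s 0 [0.6822 0.2144 0.27   0.3759 0.436 ] [-0.0, 0.3, -1.2, -1.2, 0.6, 1.1, 0.6, -0.4]
s 1 [0.702  0.1779 0.2431 0.3493 0.404 ] [0.5, 0.5, -0.2, -0.4, -0.4, 0.4, 0.2, -0.5]
[[0.7173, 0.2737, 0.014], [0.756, 0.1837, 0.014], [0.8629, 0.2264, 0.014], [0.8267, 0.3181, 0.014]] [0.79073532 0.25047641 0.014     ] [np.float64(0.3859060821533448), np.float64(0.37993756539319)] [0.11806567 0.09794754 0.11518413 0.09862107]
post [0.80263549 0.25624318 0.35      ] [0.80127636 0.25865634 0.35      ]
box top z 434 0.02645313550297418 [-0.00442339  0.02675537]
x range [-0.00157295  0.00086966  0.10206056  0.10350454] y [-0.02709205 -0.02552803  0.02378229  0.02536725]
side: top z 0.02386744664720419
side: +y face 0.02478255702894403
side: x min [6.23793507e-05 4.16086066e-03 9.17264546e-03] lab post
```

```bash
python3 - <<'E'
from h import *
Rt=Ro.from_matrix(np.array([[np.cos(1.023),np.sin(1.023),0],[np.sin(1.023),-np.cos(1.023),0],[0,0,-1]]))
print(delta(Rt,np.array([.476,-.103,.10])))
E
```

```text
(array([-1.900e-03, -5.000e-04, -5.813e-01]), array([ 0.3863, -0.2026,  0.1309]))
```

Request:
{"method": "jog_arm", "body": {"rows": [{"rotvec":[0,0,-0.1],"xyz":[0.05,-0.026,0],"aperture":0.06},{"rotvec":[0,0,-0.2],"xyz":[0.1,-0.052,0],"aperture":0.06},{"rotvec":[0,0,-0.3],"xyz":[0.15,-0.078,0.01],"aperture":0.06},{"rotvec":[0,0,-0.4],"xyz":[0.2,-0.105,0.03],"aperture":0.06},{"rotvec":[0,0,-0.5],"xyz":[0.25,-0.131,0.05],"aperture":0.06},{"rotvec":[0,0,-0.58],"xyz":[0.3,-0.157,0.08],"aperture":0.06},{"rotvec":[0,0,-0.581],"xyz":[0.345,-0.182,0.11],"aperture":0.06},{"rotvec":[0,0,-0.581],"xyz":[0.386,-0.203,0.131],"aperture":0.06},{"rotvec":[0,0,-0.581],"xyz":[0.386,-0.203,0.131],"aperture":0.06},{"rotvec":[0,0,-0.581],"xyz":[0.386,-0.203,0.131],"aperture":0.06}]}}

```text
clock: 1.35
eef_pos: [0.4754, -0.1035, 0.1001]
tool_rot: [0.872, 0.49, -0.001, -0.0]
ft_force: [-0.4, 0.7, -0.2]
grip_width: 0.0604
grasp_force: 0.0
```

```bash
python3 - <<'E'
from h import *
import cv2
Rt=Ro.from_matrix(np.array([[np.cos(1.023),np.sin(1.023),0],[np.sin(1.023),-np.cos(1.023),0],[0,0,-1]]))
print(delta(Rt,np.array([.476,-.103,.005])))
ps,_=imaging.camera('side');pt,_=imaging.camera('top')
cv2.imwrite('pics/pre.png',np.hstack([cv2.resize(x,(400,400),interpolation=cv2.INTER_CUBIC) for x in(ps[200:300,290:390],pt[200:300,300:400])])[:,:,::-1])
E
```

```text
(array([-0.0011,  0.0009,  0.0003]), array([0.0008, 0.0004, 0.0951]))
```

View pics/pre.png

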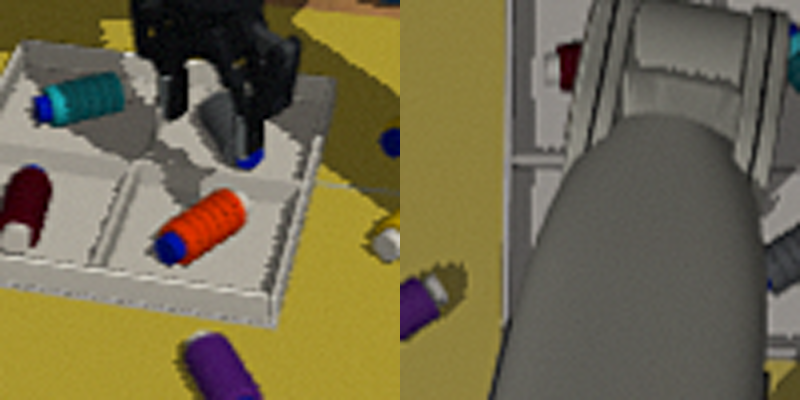

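The side crop (left half) shows the orange spool undisturbed at about (200,228) in the crop, with the open fingers above it. The top view is blocked by the arm. I descend and close.

Request:
{"method": "jog_arm", "body": {"rows": [{"xyz":[0,0,0.035],"aperture":0.06},{"xyz":[0.001,0,0.065],"aperture":0.06},{"xyz":[0.001,0,0.085],"aperture":0.06},{"xyz":[0.001,0,0.095],"aperture":0.06},{"xyz":[0.001,0,0.095],"aperture":0.06},{"xyz":[0.001,0,0.095],"aperture":0.025},{"xyz":[0.001,0,0.095],"aperture":0.025},{"xyz":[0.001,0,0.095],"aperture":0.025},{"xyz":[0.001,0,0.095],"aperture":0.025},{"xyz":[0.001,0,0.095],"aperture":0.025}]}}

```text
clock: 2.7
eef_pos: [0.4776, -0.103, 0.0066]
tool_rot: [0.872, 0.489, 0.001, 0.001]
ft_force: [-2.1, -0.7, 5.8]
grip_width: 0.0326
grasp_force: 59.3
```

Gripped at 32.6 mm and 59 N. Lifting.

Request:
{"method": "jog_arm", "body": {"rows": [{"xyz":[0,0,-0.015],"aperture":0.025},{"xyz":[0,0,-0.04],"aperture":0.025},{"xyz":[0,0,-0.08],"aperture":0.025},{"xyz":[0,0,-0.12],"aperture":0.025},{"xyz":[0,0,-0.16],"aperture":0.025},{"xyz":[0,0,-0.19],"aperture":0.025},{"xyz":[0,0,-0.2],"aperture":0.025},{"xyz":[0,0,-0.2],"aperture":0.025}]}}

```text
clock: 3.7
eef_pos: [0.4765, -0.1025, 0.2056]
tool_rot: [0.872, 0.489, 0.0, 0.0]
ft_force: [-0.9, 0.2, -1.6]
grip_width: 0.0325
grasp_force: 59.6
```

```bash
python3 - <<'E'
from h import *
import cv2
y=.38;h=np.array([.6825,.2095,.27]);H=Ro.from_euler('z',y)*Rh
c=h+H.apply([-.12,0,0]);M=H.as_matrix()
Rt=Ro.from_matrix(np.stack([M[:,0],-M[:,1],-M[:,2]],1))
z=Rt.as_matrix()[:,2];print(c,z,delta(Rt,c+.024*z), delta(Rt,c+.024*z-.03*M[:,0]))
ps,ds=imaging.camera('side');np.save('pics/lift.npy',ds);cv2.imwrite('pics/liftfull.png',ps[:,:,::-1])
o=get_obs();uv=proj('side',o['eef_pos'])[0].astype(int);print(uv,o['eef_pos'])
u,v=uv;u0,v0=u-40,v-40;print(u0,v0)
cv2.imwrite('pics/lift.png',cv2.resize(ps[v0:v0+80,u0:u0+80],(560,560),interpolation=cv2.INTER_CUBIC)[:,:,::-1])
E
```

```text
[0.58150128 0.16915983 0.21928581] [ 0.39247063  0.15675776 -0.90630779] (array([-0.1396,  0.4205,  0.6327]), array([ 0.2947, -0.0458,  0.0081])) (array([-0.1396,  0.4205,  0.6327]), array([ 0.273 , -0.0621,  0.0208]))
[343 202] [ 0.47590166 -0.10239171  0.20457832]
303 162
```

View pics/lift.png

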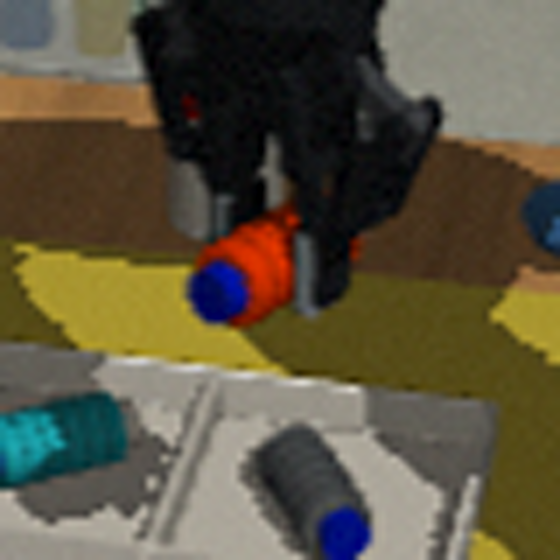

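The spool is held level with the blue face towards the camera at about picture pixel (334.3,203.9). Moving to a stand-off 3 cm short of the target.

```bash
python3 - <<'E'
from h import *
ds=np.load('pics/lift.npy');o=get_obs();R=Ro.from_quat(o['tool_rot'])
P=np.median([pix3d('side',ds,u,v) for u in(333,334,335) for v in(203,204,205)],0);print(P,'label in tool',R.inv().apply(P-np.array(o['eef_pos'])))
E
```

```text
[ 0.49332058 -0.0636329   0.22176952] label in tool [ 0.04215297 -0.00534178 -0.01719867]
```

Request:
{"method": "jog_arm", "body": {"rows": [{"rotvec":[-0.01,0.03,0.045],"xyz":[0.018,-0.004,0.001],"aperture":0.025},{"rotvec":[-0.03,0.08,0.12],"xyz":[0.05,-0.011,0.004],"aperture":0.025},{"rotvec":[-0.05,0.14,0.21],"xyz":[0.09,-0.02,0.007],"aperture":0.025},{"rotvec":[-0.07,0.2,0.3],"xyz":[0.13,-0.03,0.01],"aperture":0.025},{"rotvec":[-0.09,0.26,0.39],"xyz":[0.17,-0.038,0.013],"aperture":0.025},{"rotvec":[-0.11,0.32,0.48],"xyz":[0.21,-0.047,0.016],"aperture":0.025},{"rotvec":[-0.13,0.38,0.57],"xyz":[0.245,-0.055,0.019],"aperture":0.025},{"rotvec":[-0.138,0.41,0.62],"xyz":[0.265,-0.06,0.02],"aperture":0.025},{"rotvec":[-0.14,0.4205,0.633],"xyz":[0.273,-0.062,0.021],"aperture":0.025},{"rotvec":[-0.14,0.4205,0.633],"xyz":[0.273,-0.062,0.021],"aperture":0.025}]}}

```text
clock: 5.0
eef_pos: [0.5649, 0.1626, 0.1828]
tool_rot: [0.959, 0.185, 0.211, -0.041]
ft_force: [-0.4, 0.1, 0.0]
grip_width: 0.0322
grasp_force: 59.6
```

```bash
cat > look.py <<'E'
import sys
from h import *
import cv2
y=.38;h=np.array([.6825,.2095,.27]);H=Ro.from_euler('z',y)*Rh
c=h+H.apply([-.12,0,0]);M=H.as_matrix()
Rt=Ro.from_matrix(np.stack([M[:,0],-M[:,1],-M[:,2]],1));z=M[:,2]*-1
print(delta(Rt,c+.024*z))
ims=[]
for n in('side','top'):
    p,d=imaging.camera(n);np.save(f'pics/{sys.argv[1]}_{n}.npy',d)
    u,v=proj(n,c)[0].astype(int)
    s=40; print(n,'origin',u-s,v-s)
    ims.append(cv2.resize(p[v-s:v+s,u-s:u+s],(400,400),interpolation=cv2.INTER_CUBIC))
cv2.imwrite(f'pics/{sys.argv[1]}.png',np.hstack(ims)[:,:,::-1])
E
python3 look.py near
```

```text
(array([-0.0002,  0.0036,  0.0005]), array([ 0.0316,  0.0001, -0.0016]))
side origin 236 214
top origin 204 169
```

View pics/near.png

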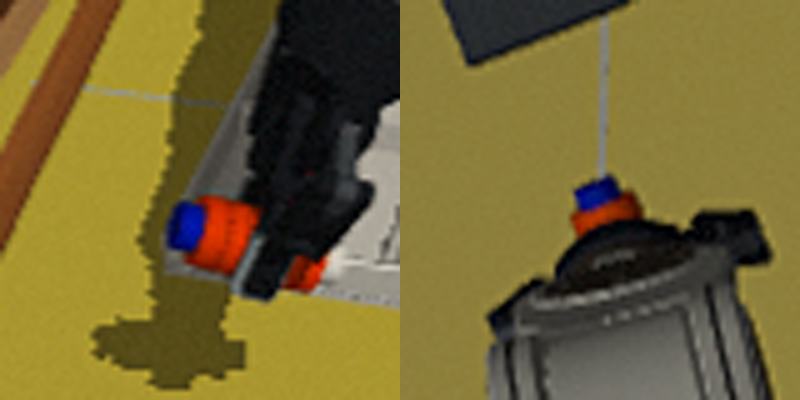

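The near picture shows the spool held with its blue face towards the lens: face at (176,227) in the side crop and (597,180) in the top crop. I'll fit the cylinder to the coloured depth points for its tilt and slip in the grip.

```bash
cat > fit.py <<'E'
from h import *
import cv2
o=get_obs();R=Ro.from_quat(o['tool_rot']);T=np.array(o['eef_pos'])
P=[];K=[];V=[];E=[]
for n in('side','top'):
    p,d=imaging.camera(n);hs=cv2.cvtColor(p,cv2.COLOR_RGB2HSV)
    u0,v0=proj(n,R.apply([.02,0,-.024])+T)[0].astype(int)
    for v in range(v0-45,v0+45):
        for u in range(u0-45,u0+45):
            h,s,w=hs[v,u].astype(int)
            k=0 if (h<12 and s>180 and w>60) else 1 if (110<h<130 and s>150 and w>50) else -1
            if k<0 or d[v,u]==0: continue
            q=R.inv().apply(pix3d(n,d,u,v)-T)
            if abs(q[0])<.06 and abs(q[1])<.035 and -.06<q[2]<.01: P.append(q);K.append(k);V.append(n)
P=np.array(P);K=np.array(K);V=np.array(V)
for vs in(['side'],['top'],['side','top']):
    m=np.isin(V,vs)
    def f(a):   # axis: y=a0+a2*x, z=a1+a3*x ; radial residual, robust; blue also inside face
        q=P[m];dv=np.array([1,a[2],a[3]]);dv/=np.linalg.norm(dv);w=q-[0,a[0],a[1]]
        s=w@dv;r=np.linalg.norm(w-np.outer(s,dv),axis=1);c=.0
        s=s-a[4]
        # blue: distance to cylinder r=11 for s<40, or to face s=40
        eb=np.where(r<.0095,s-.04,r-.011)
        eo=np.where((s>.026)&(r<.0155),s-.03,r-.017)
        return np.where(K[m]==1,eb,eo)
    r=least_squares(f,[0,-.024,0,0,0],loss='soft_l1',f_scale=.0015)
    print(vs,m.sum(),K[m].sum(),r.x.round(4),'rms',np.sqrt((f(r.x)**2).mean()).round(4))
print('blue x max by view',[np.percentile(P[(K==1)&(V==n),0],97).round(4) for n in('side','top') if ((K==1)&(V==n)).any()])
E
python3 fit.py
```

```text
['side'] 240 53 [-0.001  -0.012  -0.0062 -0.0262  0.0001] rms 0.0023
['top'] 85 35 [-0.001  -0.0112  0.0204 -0.1922 -0.0014] rms 0.0021
['side', 'top'] 325 88 [-0.0009 -0.0128 -0.0042 -0.0331 -0.0005] rms 0.0024
blue x max by view [np.float64(0.0424), np.float64(0.0392)]
```

Request:
{"method": "jog_arm", "body": {"rows": [{"rotvec":[0,0.003,0],"xyz":[0.005,0,-0.003],"aperture":0.025},{"rotvec":[0,0.003,0],"xyz":[0.015,0.001,-0.007],"aperture":0.025},{"rotvec":[0,0.003,0],"xyz":[0.025,0.001,-0.01],"aperture":0.025},{"rotvec":[0,0.003,0],"xyz":[0.031,0.001,-0.011],"aperture":0.025},{"rotvec":[0,0.003,0],"xyz":[0.0315,0.001,-0.0115],"aperture":0.025},{"rotvec":[0,0.003,0],"xyz":[0.0315,0.001,-0.0115],"aperture":0.025}]}}

```text
clock: 5.95
eef_pos: [0.5878, 0.1706, 0.2076]
tool_rot: [0.959, 0.184, 0.213, -0.041]
ft_force: [0.2, 0.5, -1.6]
grip_width: 0.0323
grasp_force: 59.6
```

```bash
python3 fit.py; sed -i 's/s=40;/s=50;v=v-20;/;s/\.024\*z/.014*z/' look.py; python3 look.py show
```

```text
['side'] 243 50 [-0.0008 -0.0124 -0.0018 -0.0048 -0.0016] rms 0.002
['top'] 73 34 [-0.0011 -0.0159  0.0221 -0.0626 -0.0027] rms 0.0022
['side', 'top'] 316 84 [-0.0007 -0.0124  0.0009 -0.0693 -0.0014] rms 0.0021
blue x max by view [np.float64(0.0418), np.float64(0.0389)]
(array([-0.    , -0.0013, -0.0005]), array([-0.0007, -0.001 ,  0.0007]))
side origin 226 184
top origin 194 139
```

View pics/show.png

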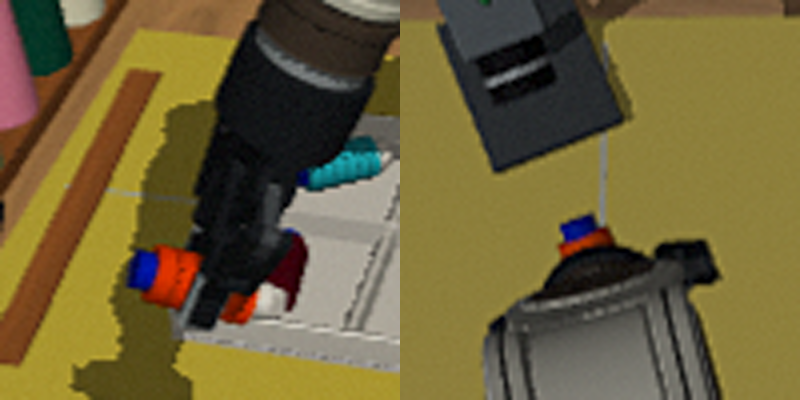

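The blue face is at about (259.8,251.8) in the full side picture and (238.3,194.5) in the top one, facing the lens. I'll overlay the ideal spool and head outlines to check alignment.

```bash
python3 - <<'E'
from h import *
import cv2
h=np.array([.6825,.2095,.27]);H=Ro.from_euler('z',.38)*Rh
t=np.linspace(0,2*np.pi,40)
circ=[(-.08,.011),(-.09,.011),(-.09,.017),(-.15,.017),(-.15,.011),(-.16,.011),(0,.02),(.03,.02)]
box=np.array([(.105,.026,.026),(.105,-.026,.026),(.03,-.026,.026),(.03,.026,.026)])
ims=[]
for n,(u0,v0,w,hh) in(('side',(180,200,130,98)),('top',(195,110,75,112))):
    p,d=imaging.camera(n);k=5.3 if n=='top' else 4.5
    k=3.5 if n=='side' else 4.5
    im=cv2.resize(p[v0:v0+hh,u0:u0+w][:,:,::-1],None,fx=k,fy=k,interpolation=cv2.INTER_CUBIC)
    L=[np.stack([x+0*t,r*np.cos(t),r*np.sin(t)],1) for x,r in circ]+[box]
    for X in L:
        q=(proj(n,H.apply(X)+h)-[u0,v0]+.5)*k
        cv2.polylines(im,[np.round(q*8).astype(np.int32)],True,(0,255,0),1,cv2.LINE_AA,3)
    ims.append(cv2.copyMakeBorder(im,0,520-im.shape[0],0,0,cv2.BORDER_CONSTANT))
cv2.imwrite('pics/ov.png',np.hstack(ims))
E
```

```text
(no output)
```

View pics/ov.png

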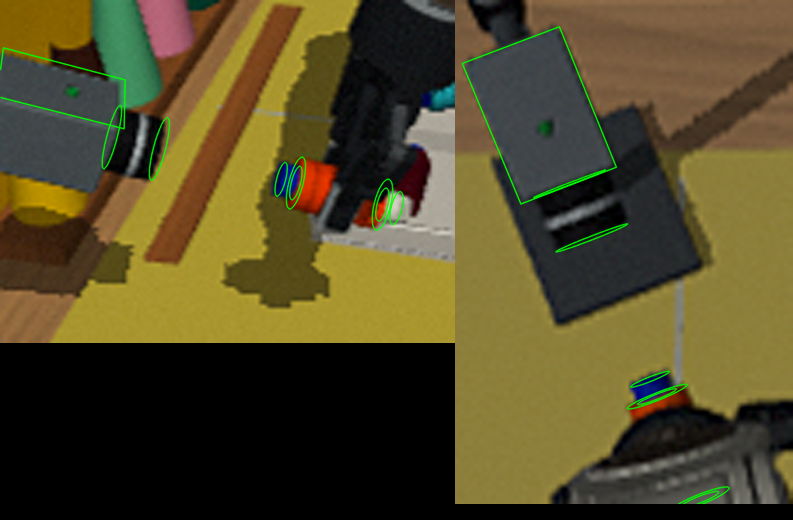

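The overlay matches the real spool and head within about 1–2 pixels (about 2–4 mm) in both views, and the axes agree. The force and grip are steady, so I'm handing it in.

```bash
python3 -c "
from workcell import get_obs,workorder
o=get_obs();print(o['clock'],o['grip_width'],o['grasp_force'],abs(o['joint_vel']).max() if hasattr(o['joint_vel'],'max') else o['joint_vel'])
print(workorder.job_done())"
```

```text
6.25 0.032378505349075354 59.55441176891327 0.0028511789364761065
the job is handed in; nothing more can be done
None
```

I handed the job in at 6.25 s with the gripper holding the orange spool still, its blue end in line with the lens and about 8 cm in front of it (my camera checks agree to about 2–4 mm); no verdict came back.

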